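Gauge the marked spot of a spare seal bar

ROBOT

A 7-joint arm with a two-finger parallel gripper is mounted at the origin on a cart in front of the work surface, level with it; the furniture and walls round the work are solid. World frame = base frame: x ahead of the robot, y to its left, z up, the work surface at z = 0. Lengths are in m, angles in rad, forces in N, time in s.
With the tool pointing down it reaches from about 0.4 to 0.85 m from the base axis. Payload 4.5 kg.
Tool frame: the origin (TCP) lies on the centre line of the jaws, within the pads' length; the fingertips stand 11 mm ahead of it and the grasp point (between the pads) lies 8 mm behind it; z points along the fingers, x is the direction in which the jaws open and shut, and the axes are right-handed (so a half turn about z gives the same grasp; the last joint's range is limited). The gripper opens to 88 mm and grips with 3 to 60 N. Pads are 18 mm wide; open, the fingers measure 123 mm over their backs; the gripper's body (75 mm by 187 mm) begins 45 mm behind the grasp point.
Start: joints at [-1.235, 0.689, -0.195, 1.565, 0.157, 0.902, -0.215], TCP at [0.186, 0.597, 0.25] pointing down, gripper open.
Joint ranges: [-3.01, 3.01], [-0.46, 2.08], [-1.47, 1.51], [0.13, 2.56], [-1, 4.14], [0.04, 2.09], [-2.66, 2.66]. Speed limits (rad/s): [2.57, 2.57, 3.14, 3.14, 3.14, 3.14, 3.14].

INTERFACE

Orientations are given as a unit quaternion [x, y, z, w].
In Python, from plant import r, vision, order, nets gives the robot as it stands.
- The arm moves only by the tool send_rows, never from a script. Its argument "series" is a list of rows, each an object with "delta_pos": the shift along the tool's x, y, z in cm, a list of three; "turn": the turn about the tool's z in degrees; "jaw": the closure, from 0 (fully open) to 1 (shut). In form: [{"delta_pos": [x, y, z], "turn": turn, "jaw": jaw}, ...]. A call has 1 to 8 rows; each row is the pose to reach, as a shift and turn from the pose commanded when the call began, along the tool's axes at that moment; what a row does not reach only later rows make up. A row lasts 1/12 s, in which the tool goes at most 41.7 mm and 7.16 degrees, less where a joint would pass 70% of its speed; a pose out of reach is approached as far as the arm can. A call with a gripper value outside its range is refused whole. The fingers move at their own pace and stop on an object; "force" is the grip in N (left out, the last holds). Time passes only in rows, so rows that repeat a pose let the fingers close. It gives the time, the measured TCP pose, the force and the opening at its end, in the units of the state.
- r.get_state(): the state, without advancing time (a new reading comes with each control period).
- vision.snapshot(name): name is "scene" or "top" or "wrist"; returns the picture (400x640x3 uint8, blue, green, red); there is no depth.
- vision.camera_params(name): a dict with "intrinsics" (3x3 intrinsics, pixels), "extrinsics" (4x4, takes a point from world to camera coordinates). Camera axes: x right, y down, z forward; pixel columns grow to the right and rows downward; lengths in m; the calibration is good to about 2 mm. A picture is of the moment at which its call begins: read the wrist's pose just before it. camera_params takes no time and is no camera call; for the wrist camera it gives the pose at the moment of the call.
- order.finish_job(): hands the job in, once; it reports no verdict.
Trained networks look in the newest picture that a camera, given by its name, has taken for a name from the list of things; names that differ only in an ending like _2 or _b are one class to them, and where a whole thing is asked for, a point or a joint stands for the part that bears it (a point fixed in the world has none). Each returns a list of dicts, best first, with "score" (0 to 1); they miss things now and then, are a little off and sometimes report something else, mostly with a low value. They report only what shows in the picture. A call takes as long as a camera call.
- nets.boxes_of(camera, label): "location" ([row, column] as shares, 0 to 1, of the picture: columns of its width, rows of its height, amid what is visible of it).
- nets.trace(camera, label): "region" (400x640 bool, what is visible of it) and "location" ([row, column] as shares, 0 to 1, of the picture: columns of its width, rows of its height, amid what is visible of it).
The state is a dict: "clock": time; "q": joint angles; "qd": joint speeds; "joint_torque": joint torques, N m; "tool_pos": TCP position; "eef_rot": TCP orientation; "contact_force": force on the tool from outside, world axes, zero at the start; "moment": the same for the moment, N m; "opening": opening from 0.0 (shut) to 1.0 (fully open).
Only numpy, scipy, OpenCV 4.12 (cv2) and the standard library are available. Lean on these libraries where they do the work, as an engineer would, in place of code of your own. Each camera call takes 0.05 s, during which the arm holds its last target.

TASK

Check the spare seal bar: lay the bar flat in the grey inspection nest with its blue end at the blue stop and let go of it, then lift the orange gauge out of its stand and, holding it upright, press its spring tip lightly onto the red-ringed spot on the bar, so that the tip goes about half-way in and never all the way. The job finishes while you are still holding the gauge there, steady and pressed on the spot, with the bar still seated. Leave the other things on the table where they are.

Things in the scene. Friction and masses are not known exactly. Their poses are not given: they have to be found in the camera images.
- bar_center (a point): centre of the loose aluminium seal bar, 120 x 22 x 16 mm (x, y, z), lying flat on the table with the marked side up. Its x axis runs along the bar toward the blue-painted end, z is up out of the marked face. Take it across its 22 mm width at the middle.
- bar_spot (a point): the marked spot: on the bar's upper face, 24 mm from its centre toward the plain end (bar x = -24 mm); a white disc with a black dot in a red ring of 16 mm outer diameter. Axes as the bar's.
- bar_blue_end (a point): centre of the bar's blue end face, 60 mm from its centre. Axes as the bar's.
- nest: fixed nest on a grey plate 156x56x8 mm; origin: centre of its underside; x along it to the blue stop. Saddles at x=+-45 (20 mm long) carry the bar's underside at z=18 (seated: centre z=26, top 34). 70 mm between them are open for fingers down to z=8. Leaning cheeks guide the bar: 25 mm apart at the saddle, 33 at their tops (z=29). End stops' inner faces at x=+-65, tops z=30: blue at +x, dark at -x.
- stand: fixed gauge stand, 60x60x64 mm; origin: centre of its underside, z up. The gauge's nose hangs in a 22 mm hole in its top, 52 mm deep. Round about: the filling machine and its printer (to 0.65 m high) stand on the left beyond the work, so draw the arm in before swinging in from the left; a platform of the machine juts out 0.3 m above the table (near corner about x=0.60, y=-0.28 m).
- gauge_grip (a point): centre of the loose gauge's orange handle, 26x26 mm, 75 high (x, y square to its faces, z up the gauge). It stands upright in the stand. Below: collar (36 mm across, underside 43.5 mm below this point, resting on the stand), steel nose (16 mm across, 40 long), brass tip, whose end is 95.5 mm straight below this point. Lift 60 mm to clear the stand.
- tip_point (a point): free end of the gauge's brass tip (8 mm diameter, rounded), on the gauge's axis.
- gauge_tip (a joint): how far the spring tip is pushed into the nose: 0 out, 0.010 m fully in. Spring: 2 N to start, 4.5 N at half-way (5 mm), 7 N at the end.
- tape_clear: bystander to leave alone: roll of clear tape lying flat, 72 x 72 x 18 mm, beyond the work; origin at the centre of its underside
- weight_small: bystander to leave alone: small tan-coloured weight with a knob, 24 x 24 x 26 mm; origin at the centre of its underside
- marker_green: bystander to leave alone: grey marker pen with a green cap, 12 x 140 x 13 mm, lying; origin at the centre of its underside
- pouch: bystander to leave alone: flat filled pouch with a blue panel, 142 x 89 x 17 mm, lying on the far side of the nest; origin at the centre of its underside

How it is judged:
By the outcome, as a careful person would: the job done as asked, in the order asked, and still so for the second after the job is handed in, while the arm keeps its last pose, push and grip.
It also fails if it takes over 69 s, if anything falls off the work surface, if the arm or the gripper's body presses on something with over 40 N, if the wrist force passes 120 N, or if a joint passes its speed limit or range.

## Working session

There is one attempt and no reset: what is moved stays moved. The work goes in short steps, Python scripts to look and compute and a tool call to move; the robot and the scene stay as the last step left them, time stands still between calls to the robot, and variables do not carry over. Pictures are saved under pics/ and viewed, and the job is handed in when it is done.

Besides the shell and the picture viewer there is one more tool, called after "Emit:" as a command line: name --argument value ..., lists and objects as JSON in quotes. send_rows: Moves the arm, as the interface text tells. Its arguments: {"type":"object","properties":{"series":{"type":"array"},"force":{"type":"number"}},"required":["series"]}

```bash
ls; mkdir -p pics; python3 - <<'E'
from plant import r, vision, order, nets
import cv2,numpy as np
s=r.get_state();print(s)
for n in ("scene","top","wrist"):
    im=vision.snapshot(n);cv2.imwrite(f"pics/a_{n}.png",im)
    p=vision.camera_params(n);print(n,np.round(p["intrinsics"],1).tolist(),np.round(p["extrinsics"],3).tolist())
print(r.get_state()["clock"])
E
```

```text
pics
{'clock': 0.0, 'q': array([-1.23520452,  0.69000007, -0.19451272,  1.56633706,  0.15729176,
        0.90243895, -0.21509884]), 'qd': array([ 8.54333939e-05, -5.71068181e-04,  2.08222275e-03, -1.74054074e-04,
       -2.46381591e-03, -8.40709831e-04,  1.48126901e-03]), 'joint_torque': array([ 8.43872222e-04, -5.27572632e+01, -1.26657967e+00, -1.53429186e+01,
       -5.25748206e-02,  6.59547601e-03,  1.80245788e-04]), 'tool_pos': array([0.18563405, 0.59617312, 0.24890177]), 'eef_rot': array([ 8.05343220e-01,  5.92808143e-01, -6.86784413e-04,  5.76475524e-04]), 'contact_force': array([ 0.2923052 ,  0.71657644, -0.38942186]), 'moment': array([ 0.06365068, -0.05117286,  0.01798336]), 'opening': 0.9974152904263894}
scene [[494.8, 0.0, 316.2], [0.0, 494.8, 208.1], [0.0, 0.0, 1.0]] [[-0.856, -0.517, 0.02, 0.357], [-0.274, 0.42, -0.865, 0.299], [0.439, -0.746, -0.501, 0.563], [0.0, 0.0, 0.0, 1.0]]
top [[421.4, 0.0, 313.1], [0.0, 421.4, 188.0], [0.0, 0.0, 1.0]] [[-0.013, -1.0, 0.01, -0.217], [-0.986, 0.011, -0.168, 0.536], [0.168, -0.012, -0.986, 0.835], [0.0, 0.0, 0.0, 1.0]]
wrist [[283.5, 0.0, 323.1], [0.0, 283.5, 198.3], [0.0, 0.0, 1.0]] [[0.298, 0.955, -0.002, -0.625], [0.906, -0.282, 0.316, -0.044], [0.301, -0.096, -0.949, 0.392], [0.0, 0.0, 0.0, 1.0]]
0.15
```

View pics/a_scene.png

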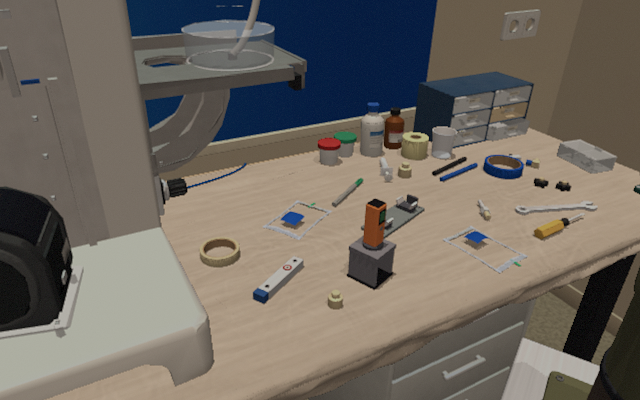

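View pics/a_top.png

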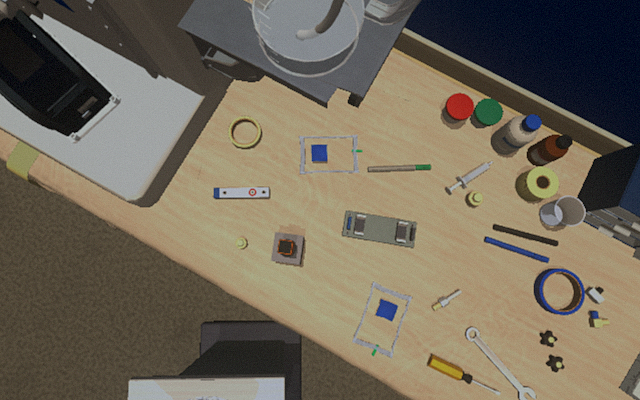

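View pics/a_wrist.png

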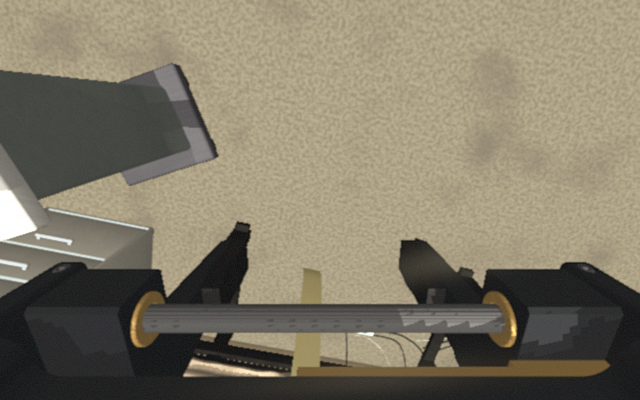

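```bash
cat > h.py <<'E'
import numpy as np, cv2
from plant import r, vision, order, nets
from scipy.spatial.transform import Rotation as R
def ray(p,u,v):
    K,E=np.array(p["intrinsics"]),np.array(p["extrinsics"])
    d=E[:3,:3].T@np.linalg.solve(K,[u,v,1.]); c=-E[:3,:3].T@E[:3,3]; return c,d
def px2w(p,u,v,z):
    c,d=ray(p,u,v); return c+d*(z-c[2])/d[2]
def w2px(p,X):
    K,E=np.array(p["intrinsics"]),np.array(p["extrinsics"])
    q=K@(E[:3,:3]@np.asarray(X,float)+E[:3,3]); return q[:2]/q[2]
def tool_delta(target,st=None):
    st=st or r.get_state(); return R.from_quat(st["eef_rot"]).inv().apply(np.asarray(target)-st["tool_pos"])*100
E
python3 - <<'E'
from h import *
p=vision.camera_params("top")
print("base px",w2px(p,[0,0,0]),"tcp",w2px(p,[.186,.597,0]),"platform",w2px(p,[.6,-.28,.3]))
vision.snapshot("top")
for l,z in [("bar_center",.016),("bar_spot",.016),("bar_blue_end",.008),("nest",0.015),("stand",.064),("gauge_grip",.125),("tape_clear",.018),("weight_small",.026),("marker_green",.013),("pouch",.01)]:
    for d in nets.boxes_of("top",l)[:2]:
        v,u=d["location"];u*=640;v*=400
        print(l,round(d["score"],2),np.round([u,v],1),np.round(px2w(p,u,v,z),4))
E
python3 - <<'E'
import cv2
im=cv2.imread("pics/a_top.png")
cv2.imwrite("pics/a_crop.png",cv2.resize(im[120:280,200:440],None,fx=3.3,fy=3.3,interpolation=cv2.INTER_CUBIC))
E
```

```text
base px [203.39368453 458.31801272] tcp [-87.50066107 364.12699629] platform [350.94417689 116.6369112 ]
bar_center 0.93 [242.4 190.8] [ 0.534  -0.0716  0.016 ]
bar_spot 0.7 [249.4 144.8] [ 0.6364 -0.0854  0.016 ]
bar_spot 0.59 [242.1 191.3] [ 0.5328 -0.071   0.016 ]
bar_blue_end 0.89 [239.5 191.5] [ 0.5338 -0.064   0.008 ]
nest 0.9 [380.3 228.5] [ 0.4491 -0.3668  0.015 ]
stand 0.56 [294.4 252.1] [ 0.4008 -0.1847  0.064 ]
stand 0.31 [321.9 154.7] [ 0.6003 -0.243   0.064 ]
gauge_grip 0.78 [289.9 249.3] [ 0.4049 -0.1784  0.125 ]
tape_clear 0.56 [239.2 145.2] [ 0.6351 -0.0633  0.018 ]
marker_green 0.9 [398.8 168.3] [ 0.5806 -0.413   0.013 ]
pouch 0.73 [323.6 155.9] [ 0.611  -0.2485  0.01  ]
pouch 0.62 [376.1 228.9] [ 0.4487 -0.3586  0.01  ]
```

View pics/a_crop.png

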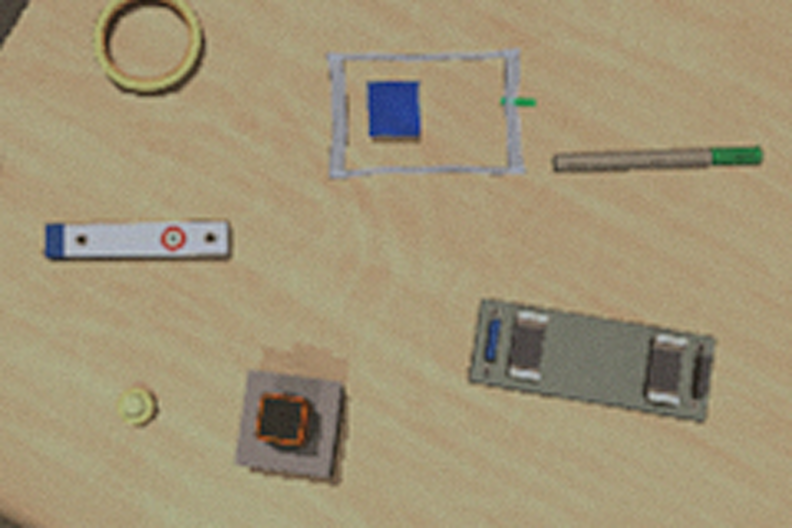

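```bash
python3 - <<'E'
from h import *
p=vision.camera_params("top")
im=vision.snapshot("top")
for l,z in [("bar_center",.016),("bar_spot",.016),("nest",0.008),("stand",.064),("gauge_grip",.125),("weight_small",.0)]:
  for d in nets.trace("top",l)[:2]:
    m=d["region"].astype(np.uint8)
    c=np.argwhere(m)[:,::-1].astype(float)
    W=np.array([px2w(p,u,v,z)[:2] for u,v in c])
    rc=cv2.minAreaRect((W*1000).astype(np.float32))
    print(l,round(d["score"],2),len(c),"px",c.mean(0).round(1),"rect",np.round(rc[0],1),np.round(rc[1],1),round(rc[2],1),"mean",W.mean(0).round(4))
# red ring
b=im.astype(int);R_=(b[:,:,2]-np.maximum(b[:,:,0],b[:,:,1]))>60
R_[:, :230]=0;R_[:,270:]=0;R_[:180]=0;R_[205:]=0
c=np.argwhere(R_)[:,::-1];u,v=c.mean(0);print("ring",u,v,px2w(p,u,v,.016))
print(r.get_state()["clock"])
E
```

```text
bar_center 0.84 596 px [240.2 191.9] rect [532.2 -68.5] [ 26.3 116.6] 0.3 mean [ 0.5316 -0.0669]
bar_spot 0.69 643 px [240.8 191.8] rect [531.4 -69.6] [119.1  26.2] 89.4 mean [ 0.5317 -0.0681]
nest 0.75 1841 px [379.3 227.9] rect [ 450.7 -365.6] [157.8  56.8] 79.4 mean [ 0.4511 -0.3658]
nest 0.61 409 px [245.4 131.9] rect [668.5 -74. ] [74.4 71.4] 0.4 mean [ 0.6686 -0.075 ]
stand 0.73 616 px [288.9 247. ] rect [ 410.9 -172.7] [62.2 59.5] 82.0 mean [ 0.411  -0.1738]
stand 0.49 112 px [241.5 242.5] rect [421.1 -78.9] [22.2 21.9] 89.3 mean [ 0.4212 -0.0788]
gauge_grip 0.57 268 px [286.7 247. ] rect [ 408.3 -173. ] [33.5 31.3] 89.3 mean [ 0.4093 -0.1725]
weight_small 0.65 91 px [240.8 242.5] rect [423.8 -67.7] [21.7 19.2] 89.3 mean [ 0.4237 -0.0673]
ring 252.31578947368422 191.8421052631579 [ 0.53142998 -0.092977    0.016     ]
1.05
```

Emit:
send_rows --series '[{"delta_pos":[-3,0,0],"turn":0,"jaw":0},{"delta_pos":[-7,0,0],"turn":0,"jaw":0},{"delta_pos":[-11,0,0],"turn":0,"jaw":0},{"delta_pos":[-15,0,0],"turn":0,"jaw":0},{"delta_pos":[-18,0,0],"turn":0,"jaw":0},{"delta_pos":[-18,3,0],"turn":7,"jaw":0},{"delta_pos":[-18,7,0],"turn":14,"jaw":0},{"delta_pos":[-18,11,0],"turn":21,"jaw":0}]'

```text
clock: 1.72
tool_pos: [0.2375, 0.3921, 0.2503]
eef_rot: [0.9, 0.435, 0.0, -0.001]
contact_force: [-0.1, 0.6, -0.6]
opening: 1.0
```

```bash
python3 - <<'E'
from h import *
s=r.get_state();e=R.from_quat(s["eef_rot"]).as_matrix();print(s["tool_pos"],np.degrees(np.arctan2(e[1,0],e[0,0])),s["q"].round(2),s["contact_force"].round(1))
E
```

```text
[0.23745933 0.39208703 0.25031625] 51.5805654910951 [-1.05  0.48 -0.11  2.05  0.09  0.62 -0.32] [-0.1  0.6 -0.6]
```

Emit:
send_rows --series '[{"delta_pos":[-0.6,3.8,0],"turn":7,"jaw":0},{"delta_pos":[-1.2,7.6,0],"turn":14,"jaw":0},{"delta_pos":[-1.8,11.4,0],"turn":21,"jaw":0},{"delta_pos":[-2.7,15.0,0],"turn":28,"jaw":0},{"delta_pos":[-4.5,18.5,0],"turn":35,"jaw":0},{"delta_pos":[-6.3,22,0],"turn":42,"jaw":0},{"delta_pos":[-8.1,25.5,0],"turn":49,"jaw":0},{"delta_pos":[-10,29,0],"turn":51.5,"jaw":0}]'

```text
clock: 2.38
tool_pos: [0.4038, 0.1326, 0.25]
eef_rot: [1.0, -0.001, 0.001, -0.0]
contact_force: [0.7, 0.2, 0.3]
opening: 1.002
```

```bash
python3 - <<'E'
from h import *
s=r.get_state();e=R.from_quat(s["eef_rot"]).as_matrix();print(s["tool_pos"],np.degrees(np.arctan2(e[1,0],e[0,0])),s["q"].round(2),s["contact_force"].round(1))
print(tool_delta([.531,-.069,.2]))
E
```

```text
[0.40378048 0.13260241 0.24996806] -0.07386907973120342 [-0.5   0.44  0.11  2.15 -0.09  0.56 -0.32] [0.7 0.2 0.3]
[12.74239088 20.14624973  5.00115533]
```

Emit:
send_rows --series '[{"delta_pos":[0,4,0],"turn":0,"jaw":0},{"delta_pos":[0,8,0],"turn":0,"jaw":0},{"delta_pos":[0,12,0],"turn":0,"jaw":0},{"delta_pos":[0,16,0],"turn":0,"jaw":0},{"delta_pos":[3,18.5,1],"turn":0,"jaw":0},{"delta_pos":[6,20,2],"turn":0,"jaw":0},{"delta_pos":[10,20.1,3],"turn":0,"jaw":0},{"delta_pos":[12.7,20.1,5],"turn":0,"jaw":0}]'

```text
clock: 3.05
tool_pos: [0.5354, -0.0686, 0.2009]
eef_rot: [1.0, 0.0, 0.004, 0.0]
contact_force: [1.1, 0.1, -0.1]
opening: 0.999
```

```bash
python3 - <<'E'
from h import *
s=r.get_state();p=vision.camera_params("wrist");im=vision.snapshot("wrist");cv2.imwrite("pics/w1.png",im)
print(s["tool_pos"]); E=np.array(p["extrinsics"]);print("cam",-E[:3,:3].T@E[:3,3],w2px(p,s["tool_pos"]))
for l in ("bar_center","bar_spot","bar_blue_end"):
  for d in nets.boxes_of("wrist",l)[:2]:
    v,u=d["location"];u*=640;v*=400
    print(l,d["score"],u,v,px2w(p,u,v,.016))
E
```

```text
[ 0.53543268 -0.06863747  0.20088545]
cam [0.53483973 0.01443759 0.33660496] [322.56447815 263.67717439]
bar_center 0.66 319.104 173.07999999999998 [ 0.53235767 -0.06194772  0.016     ]
bar_spot 0.59 321.024 172.32 [ 0.53458305 -0.061052    0.016     ]
bar_blue_end 0.89 318.91200000000003 171.08 [ 0.5321475  -0.05958169  0.016     ]
bar_blue_end 0.15 382.71999999999997 296.4 [ 0.61744321 -0.23268251  0.016     ]
```

View pics/w1.png

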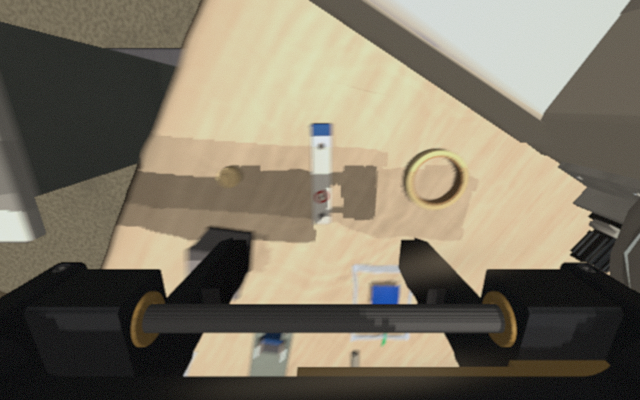

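```bash
python3 - <<'E'
from h import *
s=r.get_state();p=vision.camera_params("wrist");im=vision.snapshot("wrist")
print(s["tool_pos"],s["clock"])
cv2.imwrite("pics/w1c.png",cv2.resize(im[100:260,220:420],None,fx=4,fy=3.7,interpolation=cv2.INTER_CUBIC))
for l in ("bar_center",):
  for d in nets.trace("wrist",l)[:1]:
    m=d["region"]; c=np.argwhere(m)[:,::-1]
    W=np.array([px2w(p,u,v,.016)[:2] for u,v in c])*1000
    print(d["score"],cv2.minAreaRect(W.astype(np.float32)))
for u,v in [(321,125),(321,224),(321,197)]: print(u,v,px2w(p,u,v,.016))
E
```

```text
[ 0.53011779 -0.06636033  0.19895815] 3.25
0.93 ((532.0841064453125, -66.52465057373047), (22.096282958984375, 120.3442153930664), 0.2596096992492676)
321 125 [ 0.52742736 -0.00531777  0.016     ]
321 224 [ 0.52753115 -0.12271755  0.016     ]
321 197 [ 0.52750046 -0.08799376  0.016     ]
```

View pics/w1c.png

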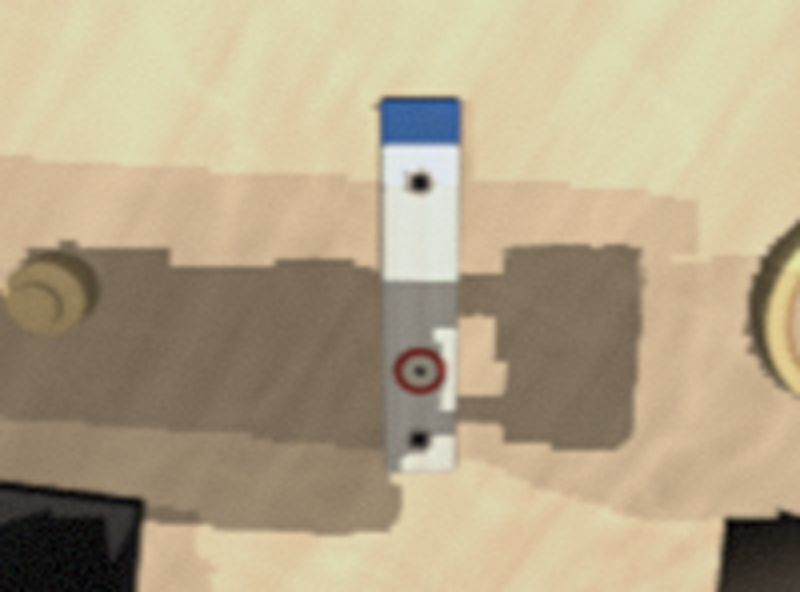

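Emit:
send_rows --series '[{"delta_pos":[0,0,4],"turn":0,"jaw":0.45},{"delta_pos":[0,0,8],"turn":0,"jaw":0.45},{"delta_pos":[0,0,12],"turn":0,"jaw":0.45},{"delta_pos":[0,0,14],"turn":0,"jaw":0.45},{"delta_pos":[0,0,14],"turn":0,"jaw":0.45},{"delta_pos":[0,0,14],"turn":0,"jaw":0.45}]'

```text
clock: 3.85
tool_pos: [0.5298, -0.0665, 0.0602]
eef_rot: [1.0, 0.002, -0.001, 0.0]
contact_force: [0.4, -0.7, 0.3]
opening: 0.572
```

```bash
python3 - <<'E'
from h import *
s=r.get_state();p=vision.camera_params("wrist");im=vision.snapshot("wrist");cv2.imwrite("pics/w2.png",im)
print(s["tool_pos"],s["eef_rot"].round(4),s["opening"],s["contact_force"].round(1)); print(tool_delta([.5315,-.068,.013],s))
E
```

```text
[ 0.5298263  -0.06646123  0.06022331] [ 1.0e+00  1.9e-03 -7.0e-04  0.0e+00] 0.5722062613204907 [ 0.4 -0.7  0.3]
[0.17297647 0.15451398 4.72210825]
```

View pics/w2.png

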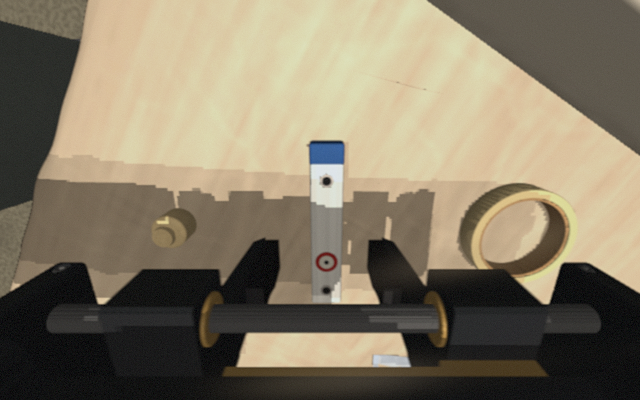

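Emit:
send_rows --series '[{"delta_pos":[0.2,0.1,2],"turn":0,"jaw":0.45},{"delta_pos":[0.2,0.1,3.8],"turn":0,"jaw":0.45},{"delta_pos":[0.2,0.1,4.6],"turn":0,"jaw":0.45},{"delta_pos":[0.2,0.1,4.6],"turn":0,"jaw":0.45},{"delta_pos":[0.2,0.1,4.6],"turn":0,"jaw":0.8},{"delta_pos":[0.2,0.1,4.6],"turn":0,"jaw":0.9},{"delta_pos":[0.2,0.1,4.6],"turn":0,"jaw":0.9},{"delta_pos":[0.2,0.1,4.6],"turn":0,"jaw":0.9}]' --force 25

```text
clock: 4.57
tool_pos: [0.5331, -0.0675, 0.0146]
eef_rot: [1.0, 0.002, 0.001, 0.0]
contact_force: [-2.8, -0.1, 1.6]
opening: 0.274
```

Emit:
send_rows --series '[{"delta_pos":[0,0,0],"turn":0,"jaw":0.9},{"delta_pos":[0,0,0],"turn":0,"jaw":0.9},{"delta_pos":[0,0,0],"turn":0,"jaw":0.9}]'

```text
clock: 4.82
tool_pos: [0.5328, -0.0675, 0.0145]
eef_rot: [1.0, 0.002, 0.0, 0.0]
contact_force: [-0.3, 0.7, 7.1]
opening: 0.249
```

```bash
python3 - <<'E'
from h import *
s=r.get_state();p=vision.camera_params("wrist");im=vision.snapshot("wrist");cv2.imwrite("pics/w3.png",im)
print(s["tool_pos"],s["eef_rot"].round(4),s["opening"],s["contact_force"].round(1))
E
```

```text
[ 0.53277251 -0.06754113  0.01448749] [1.0e+00 1.8e-03 2.0e-04 0.0e+00] 0.24862936554698778 [-0.3  0.7  7.1]
```

View pics/w3.png

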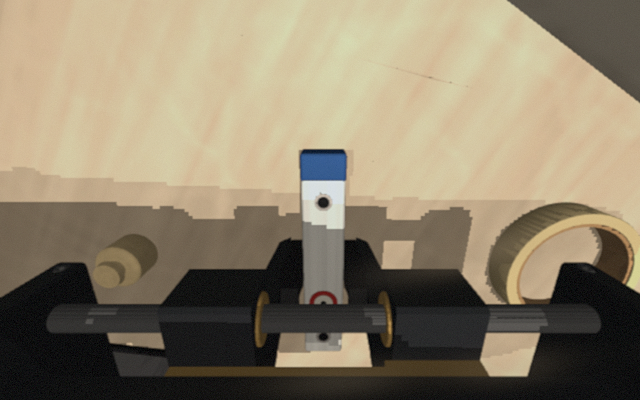

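Emit:
send_rows --series '[{"delta_pos":[0,0,-1],"turn":0,"jaw":0.9},{"delta_pos":[0,0,-3],"turn":0,"jaw":0.9},{"delta_pos":[0,0,-6],"turn":0,"jaw":0.9},{"delta_pos":[0,0,-10],"turn":0,"jaw":0.9},{"delta_pos":[0,0,-14],"turn":0,"jaw":0.9},{"delta_pos":[-1,0,-18],"turn":0,"jaw":0.9},{"delta_pos":[-4,0,-19],"turn":0,"jaw":0.9},{"delta_pos":[-7,1,-19],"turn":0,"jaw":0.9}]'

```text
clock: 5.53
tool_pos: [0.465, -0.0761, 0.2073]
eef_rot: [1.0, 0.004, 0.005, -0.0]
contact_force: [-0.9, -0.5, -2.6]
opening: 0.247
```

Emit:
send_rows --series '[{"delta_pos":[-2,3,0],"turn":2,"jaw":0.9},{"delta_pos":[-3,7,0],"turn":4,"jaw":0.9},{"delta_pos":[-3.5,11,0],"turn":7,"jaw":0.9},{"delta_pos":[-4,15,0],"turn":10,"jaw":0.9},{"delta_pos":[-5,19,0],"turn":10.6,"jaw":0.9},{"delta_pos":[-6,23,0],"turn":10.6,"jaw":0.9},{"delta_pos":[-7,27,0],"turn":10.6,"jaw":0.9},{"delta_pos":[-7,31,0],"turn":10.6,"jaw":0.9}]'

```text
clock: 6.2
tool_pos: [0.3904, -0.3899, 0.2041]
eef_rot: [0.996, -0.092, -0.001, -0.0]
contact_force: [-0.2, -0.3, -1.0]
opening: 0.243
```

Emit:
send_rows --series '[{"delta_pos":[0,0,0],"turn":0,"jaw":0.9},{"delta_pos":[0,0,0],"turn":0,"jaw":0.9},{"delta_pos":[0,0,0],"turn":0,"jaw":0.9}]'

```text
clock: 6.45
tool_pos: [0.3936, -0.387, 0.2037]
eef_rot: [0.996, -0.091, -0.0, -0.001]
contact_force: [0.6, 1.1, -0.6]
opening: 0.248
```

```bash
python3 - <<'E'
from h import *
s=r.get_state();p=vision.camera_params("wrist");im=vision.snapshot("wrist");cv2.imwrite("pics/w4.png",im)
e=R.from_quat(s["eef_rot"]).as_matrix();print(s["tool_pos"],np.degrees(np.arctan2(e[1,0],e[0,0])),s["opening"],s["contact_force"].round(1))
for d in nets.trace("wrist","nest")[:2]:
    c=np.argwhere(d["region"])[:,::-1]
    W=np.array([px2w(p,u,v,.008)[:2] for u,v in c])*1000
    print(d["score"],c.mean(0),cv2.minAreaRect(W.astype(np.float32)))
E
```

```text
[ 0.39363187 -0.38704751  0.20369325] -10.391258585567094 0.24790684335502552 [ 0.6  1.1 -0.6]
0.55 [368.39342961 142.43040787] ((450.1871643066406, -365.3847351074219), (156.38328552246094, 56.06690216064453), 79.67108154296875)
```

View pics/w4.png

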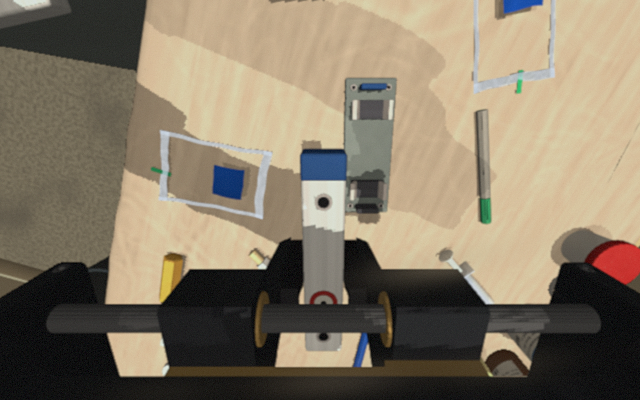

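```bash
python3 - <<'E'
from h import *
s=r.get_state();p=vision.camera_params("wrist")
im=cv2.imread("pics/w4.png")
cv2.imwrite("pics/w4c.png",cv2.resize(im[135:365,270:380],None,fx=2.5,fy=2.5,interpolation=cv2.INTER_CUBIC))
Rt=R.from_quat(s["eef_rot"])
# predict pixel for tool-frame points: bar x axis = -tool y; top at tool z=-0.0015
for c in (0,):
  for bx in (60,-60,-24,50,42,-42):
    for z in ((-.0015,.0145) if abs(bx)==60 else (-.0015,)):
      print(bx,z,w2px(p,s["tool_pos"]+Rt.apply([0,-bx/1000,z])).round(1))
E
```

```text
60 -0.0015 [322.5 154.8]
60 0.0145 [322.6 149.7]
-60 -0.0015 [322.8 351.3]
-60 0.0145 [322.8 331.3]
-24 -0.0015 [322.7 302.1]
50 -0.0015 [322.6 175.4]
42 -0.0015 [322.6 191.1]
-42 -0.0015 [322.8 327.6]
```

View pics/w4c.png

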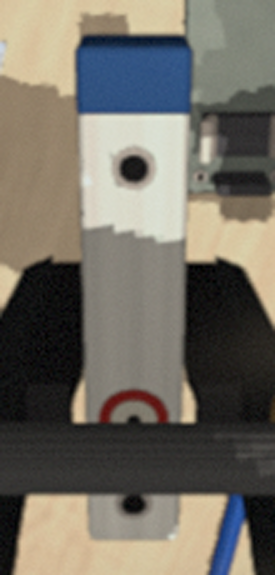

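```bash
python3 - <<'E'
from h import *
print(tool_delta([.4507,-.3635,.07]))
E
```

```text
[ 5.16178961 -3.18774497 13.3737186 ]
```

Emit:
send_rows --series '[{"delta_pos":[2.6,-1.6,2],"turn":0,"jaw":0.9},{"delta_pos":[5.2,-3.2,5],"turn":0,"jaw":0.9},{"delta_pos":[5.2,-3.2,8.5],"turn":0,"jaw":0.9},{"delta_pos":[5.2,-3.2,12],"turn":0,"jaw":0.9},{"delta_pos":[5.2,-3.2,13.4],"turn":0,"jaw":0.9},{"delta_pos":[5.2,-3.2,13.4],"turn":0,"jaw":0.9},{"delta_pos":[5.2,-3.2,13.4],"turn":0,"jaw":0.9},{"delta_pos":[5.2,-3.2,13.4],"turn":0,"jaw":0.9}]'

```text
clock: 7.22
tool_pos: [0.4518, -0.3657, 0.071]
eef_rot: [0.996, -0.09, 0.001, 0.0]
contact_force: [0.8, -0.2, -0.7]
opening: 0.245
```

```bash
python3 - <<'E'
from h import *
s=r.get_state();p=vision.camera_params("wrist");im=vision.snapshot("wrist");cv2.imwrite("pics/w5.png",im)
e=R.from_quat(s["eef_rot"]).as_matrix();print(s["tool_pos"],np.degrees(np.arctan2(e[1,0],e[0,0])),s["opening"],s["contact_force"].round(1))
print(e[:,2])
print(tool_delta([.4507,-.3635,.0325]))
im=vision.snapshot("scene");cv2.imwrite("pics/s5.png",cv2.resize(im[150:300,300:500],None,fx=4,fy=4))
im=vision.snapshot("top");cv2.imwrite("pics/t5.png",cv2.resize(im[150:300,300:500],None,fx=4,fy=4))
E
```

```text
[ 0.45180625 -0.36574132  0.0710464 ] -10.329360599349704 0.24462038352412493 [ 0.8 -0.2 -0.7]
[ 1.77312108e-03 -9.79606842e-04 -9.99997948e-01]
[-0.1749852  -0.24395848  3.88724545]
```

View pics/w5.png

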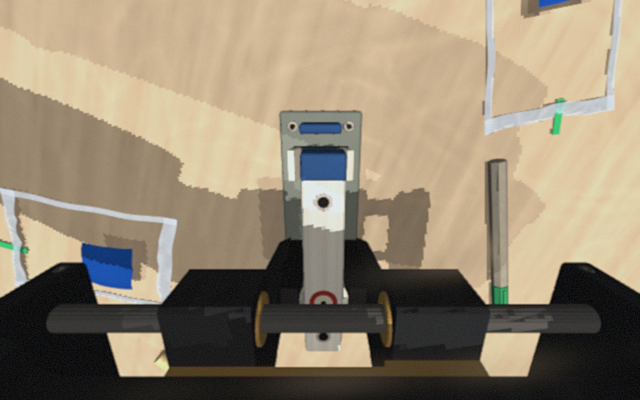

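View pics/s5.png

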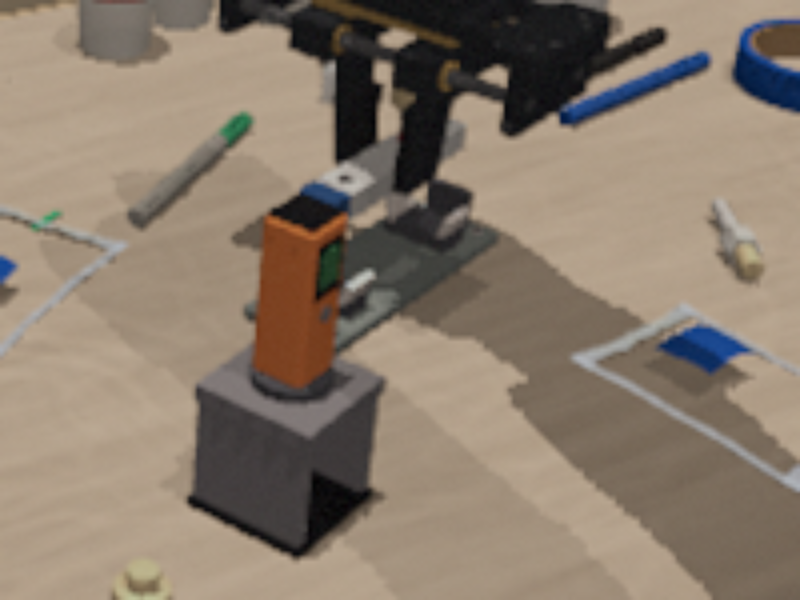

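Emit:
send_rows --series '[{"delta_pos":[-0.15,-0.2,1],"turn":0,"jaw":0.9},{"delta_pos":[-0.15,-0.2,1.8],"turn":0,"jaw":0.9},{"delta_pos":[-0.15,-0.2,2.3],"turn":0,"jaw":0.9},{"delta_pos":[-0.15,-0.2,2.3],"turn":0,"jaw":0.9},{"delta_pos":[-0.15,-0.2,2.3],"turn":0,"jaw":0.9},{"delta_pos":[-0.15,-0.2,2.3],"turn":0,"jaw":0.9}]'

```text
clock: 7.87
tool_pos: [0.4496, -0.3637, 0.0465]
eef_rot: [0.996, -0.091, -0.0, -0.0]
contact_force: [-0.5, -0.5, -1.3]
opening: 0.243
```

```bash
python3 - <<'E'
from h import *
s=r.get_state();p=vision.camera_params("wrist");im=vision.snapshot("wrist");cv2.imwrite("pics/w6.png",cv2.resize(im[80:300,240:400],None,fx=2.7,fy=2.7))
e=R.from_quat(s["eef_rot"]).as_matrix();print(s["tool_pos"],np.degrees(np.arctan2(e[1,0],e[0,0])),s["opening"],s["contact_force"].round(1))
print(tool_delta([.4507,-.3635,.0325]))
E
```

```text
[ 0.4496303  -0.36374025  0.04653468] -10.397114094685838 0.243464461460402 [-0.5 -0.5 -1.3]
[ 0.08837498 -0.04870679  1.42063846]
```

View pics/w6.png

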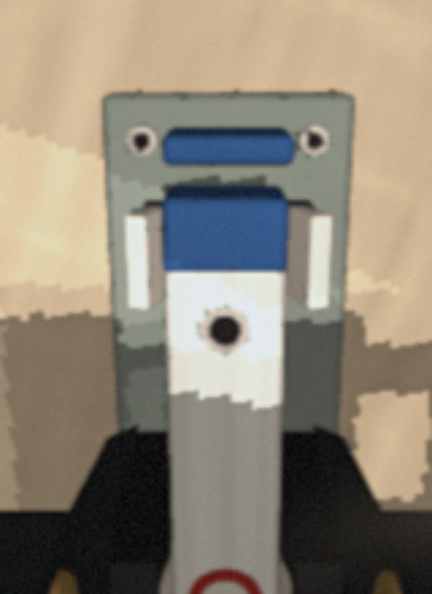

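Emit:
send_rows --series '[{"delta_pos":[0.1,-0.05,0.4],"turn":0,"jaw":0.9},{"delta_pos":[0.1,-0.05,0.8],"turn":0,"jaw":0.9},{"delta_pos":[0.1,-0.05,1.1],"turn":0,"jaw":0.9},{"delta_pos":[0.1,-0.05,1.3],"turn":0,"jaw":0.9},{"delta_pos":[0.1,-0.05,1.4],"turn":0,"jaw":0.9},{"delta_pos":[0.1,-0.05,1.4],"turn":0,"jaw":0.9},{"delta_pos":[0.1,-0.05,1.4],"turn":0,"jaw":0.9}]'

```text
clock: 8.5
tool_pos: [0.4508, -0.3634, 0.0326]
eef_rot: [0.996, -0.091, 0.0, -0.0]
contact_force: [-0.1, -0.3, -1.4]
opening: 0.247
```

```bash
python3 - <<'E'
from h import *
s=r.get_state();p=vision.camera_params("wrist");im=vision.snapshot("wrist");cv2.imwrite("pics/w7.png",cv2.resize(im[80:300,240:400],None,fx=2.7,fy=2.7))
e=R.from_quat(s["eef_rot"]).as_matrix();print(s["tool_pos"],np.degrees(np.arctan2(e[1,0],e[0,0])),s["opening"],s["contact_force"].round(1),s["clock"])
E
```

```text
[ 0.45075039 -0.36337057  0.03262702] -10.391240119373206 0.24666199250308588 [-0.1 -0.3 -1.4] 8.5
```

View pics/w7.png

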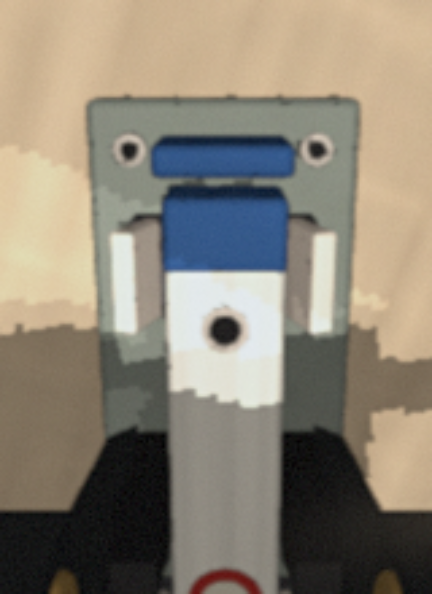

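Emit:
send_rows --series '[{"delta_pos":[0,0,0.05],"turn":0,"jaw":0.9},{"delta_pos":[0,0,0.1],"turn":0,"jaw":0.9},{"delta_pos":[0,0,0.1],"turn":0,"jaw":0.9},{"delta_pos":[0,0,0.1],"turn":0,"jaw":0.9}]'

```text
clock: 8.88
tool_pos: [0.4508, -0.3634, 0.0325]
eef_rot: [0.996, -0.091, 0.0, 0.0]
contact_force: [-0.2, 0.8, 6.8]
opening: 0.243
```

Emit:
send_rows --series '[{"delta_pos":[0,0,0.05],"turn":0,"jaw":0.7},{"delta_pos":[0,0,0.05],"turn":0,"jaw":0.6},{"delta_pos":[0,0,0],"turn":0,"jaw":0.5},{"delta_pos":[0,0,0],"turn":0,"jaw":0.45},{"delta_pos":[0,0,0],"turn":0,"jaw":0.45},{"delta_pos":[0,0,0],"turn":0,"jaw":0.45}]'

```text
clock: 9.38
tool_pos: [0.4507, -0.3634, 0.0316]
eef_rot: [0.996, -0.091, -0.0, -0.0]
contact_force: [0.1, 0.1, -0.9]
opening: 0.547
```

Emit:
send_rows --series '[{"delta_pos":[0,0,-1.5],"turn":0,"jaw":0.45},{"delta_pos":[0,0,-4],"turn":0,"jaw":0.45},{"delta_pos":[0,0,-8],"turn":0,"jaw":0.45},{"delta_pos":[0,0,-12],"turn":0,"jaw":0.45},{"delta_pos":[0,0,-16],"turn":0,"jaw":0.45},{"delta_pos":[0,0,-20],"turn":0,"jaw":0.45},{"delta_pos":[0,0,-20],"turn":0,"jaw":0.45},{"delta_pos":[0,0,-20],"turn":0,"jaw":0.45}]'

```text
clock: 10.05
tool_pos: [0.4518, -0.3643, 0.2341]
eef_rot: [0.996, -0.091, 0.002, 0.001]
contact_force: [-0.7, -0.1, -0.8]
opening: 0.551
```

```bash
python3 - <<'E'
from h import *
s=r.get_state();p=vision.camera_params("wrist");im=vision.snapshot("wrist");cv2.imwrite("pics/w8.png",im)
e=R.from_quat(s["eef_rot"]).as_matrix();print(s["tool_pos"],np.degrees(np.arctan2(e[1,0],e[0,0])),s["opening"],s["contact_force"].round(1),s["clock"])
for l,z in (("bar_center",.034),("nest",.008)):
  for d in nets.trace("wrist",l)[:1]:
    c=np.argwhere(d["region"])[:,::-1]
    W=np.array([px2w(p,u,v,z)[:2] for u,v in c])*1000
    print(l,d["score"],cv2.minAreaRect(W.astype(np.float32)))
b=im.astype(int);m=(b[:,:,2]-np.maximum(b[:,:,0],b[:,:,1]))>40
m[:,:280]=0;m[:,370:]=0;m[:120]=0;m[240:]=0
c=np.argwhere(m)[:,::-1].astype(np.float32);(u,v),q,a=cv2.fitEllipse(cv2.convexHull(c));print("ring",len(c),u,v,q,px2w(p,u,v,.034))
cv2.imwrite("pics/w8c.png",cv2.resize(im[90:250,240:400],None,fx=3.7,fy=3.7,interpolation=cv2.INTER_CUBIC))
im=vision.snapshot("scene");cv2.imwrite("pics/s8.png",cv2.resize(im[150:300,300:500],None,fx=4,fy=4))
E
```

```text
[ 0.45183295 -0.36427028  0.23409817] -10.399551617264848 0.5509346130385316 [-0.7 -0.1 -0.8] 10.05
bar_center 0.71 ((451.4608459472656, -361.51025390625), (120.18486022949219, 23.777263641357422), 79.54728698730469)
nest 0.56 ((450.34710693359375, -366.10174560546875), (159.66310119628906, 57.758941650390625), 80.16934204101562)
ring 42 320.860595703125 193.03912353515625 (10.884754180908203, 11.763949394226074) [ 0.44610239 -0.38617021  0.034     ]
```

View pics/w8c.png

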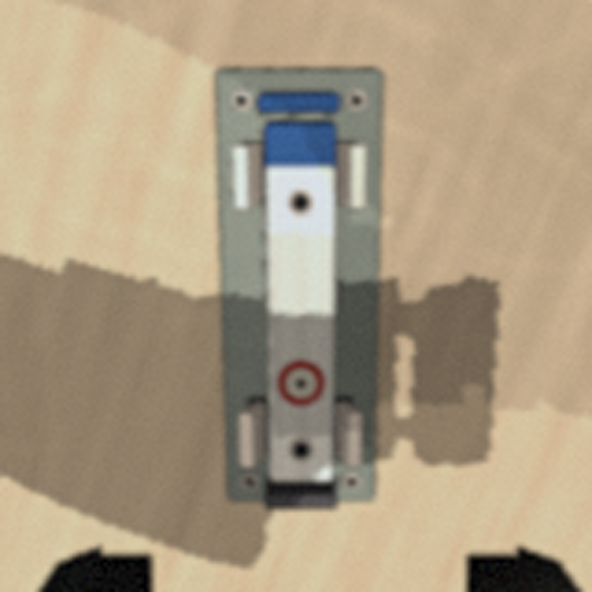

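View pics/s8.png

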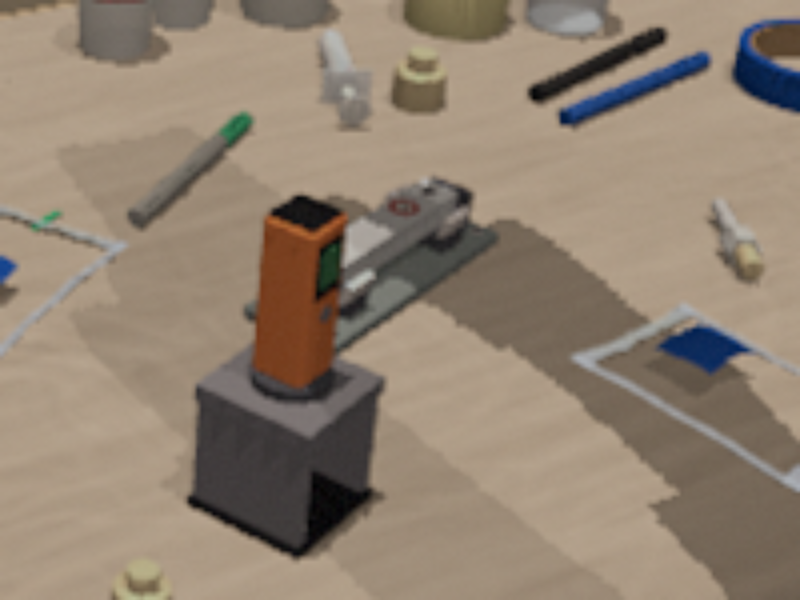

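```bash
python3 - <<'E'
from h import *
print(tool_delta([.410,-.225,.27]))
E
```

```text
[ -6.4089209  -12.82037099  -3.96200758]
```

Emit:
send_rows --series '[{"delta_pos":[-1.6,-3.2,-1],"turn":0,"jaw":0.3},{"delta_pos":[-3.2,-6.4,-2],"turn":0,"jaw":0.3},{"delta_pos":[-4.8,-9.6,-3],"turn":0,"jaw":0.3},{"delta_pos":[-6.4,-12.8,-4],"turn":0,"jaw":0.3},{"delta_pos":[-6.4,-12.8,-4],"turn":0,"jaw":0.3},{"delta_pos":[-6.4,-12.8,-4],"turn":0,"jaw":0.3},{"delta_pos":[-6.4,-12.8,-4],"turn":0,"jaw":0.3}]'

```text
clock: 10.83
tool_pos: [0.4109, -0.2264, 0.271]
eef_rot: [0.996, -0.091, -0.0, 0.0]
contact_force: [0.1, -0.1, 0.2]
opening: 0.698
```

```bash
python3 - <<'E'
from h import *
s=r.get_state();p=vision.camera_params("wrist");im=vision.snapshot("wrist");cv2.imwrite("pics/w9.png",im)
e=R.from_quat(s["eef_rot"]).as_matrix();print(s["tool_pos"],np.degrees(np.arctan2(e[1,0],e[0,0])),s["opening"],s["contact_force"].round(1),s["clock"])
for l,z in (("gauge_grip",.145),("stand",.064)):
  for d in nets.trace("wrist",l)[:1]:
    c=np.argwhere(d["region"])[:,::-1]
    W=np.array([px2w(p,u,v,z)[:2] for u,v in c])*1000
    print(l,d["score"],c.mean(0),cv2.minAreaRect(W.astype(np.float32)))
cv2.imwrite("pics/w9c.png",cv2.resize(im[90:290,230:430],None,fx=3,fy=3,interpolation=cv2.INTER_CUBIC))
E
```

```text
[ 0.41086507 -0.22643998  0.27097194] -10.396630122820405 0.6979469843665175 [ 0.1 -0.1  0.2] 10.8333
gauge_grip 0.58 [312.42857143 131.04761905] ((412.771484375, -165.83465576171875), (32.53333282470703, 28.813993453979492), 77.89244079589844)
stand 0.78 [315.26737589 122.40921986] ((409.8945617675781, -168.51158142089844), (58.31907653808594, 57.714317321777344), 80.51700592041016)
```

View pics/w9c.png

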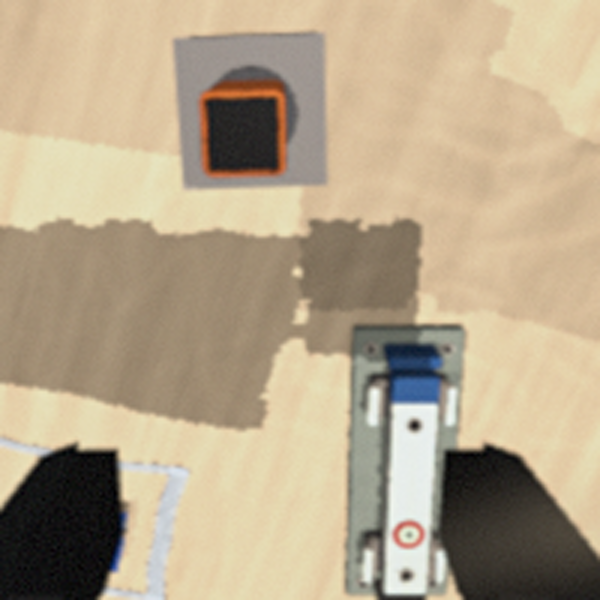

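```bash
python3 - <<'E'
from h import *
s=r.get_state();p=vision.camera_params("wrist")
im=cv2.imread("pics/w9.png")
W=np.array([px2w(p,230+a/3-.33,90+b/3-.33,.145)[:2]*1000 for a,b in ((202,97),(284,93),(286,175),(205,178))]);print(W.round(1),W.mean(0))
for i in range(4):
    d=W[(i+1)%4]-W[i];print(np.degrees(np.arctan2(d[1],d[0])).round(1),np.hypot(*d).round(1))
W=np.array([px2w(p,230+a/3-.33,90+b/3-.33,.064)[:2]*1000 for a,b in ((175,40),(324,32),(327,184),(185,188))]);print(W.mean(0))
g=im[90:290,230:430]
cv2.imwrite("pics/w9d.png",cv2.resize(g[20:70,50:115],None,fx=11,fy=11,interpolation=cv2.INTER_CUBIC))
E
```

```text
[[ 400.3 -156.6]
 [ 424.5 -159.9]
 [ 420.7 -183.9]
 [ 396.1 -180.3]] [ 410.40851932 -170.16788981]
-7.8 24.4
-99.0 24.3
171.6 24.9
80.0 24.0
[ 410.49168837 -169.58066546]
```

View pics/w9d.png

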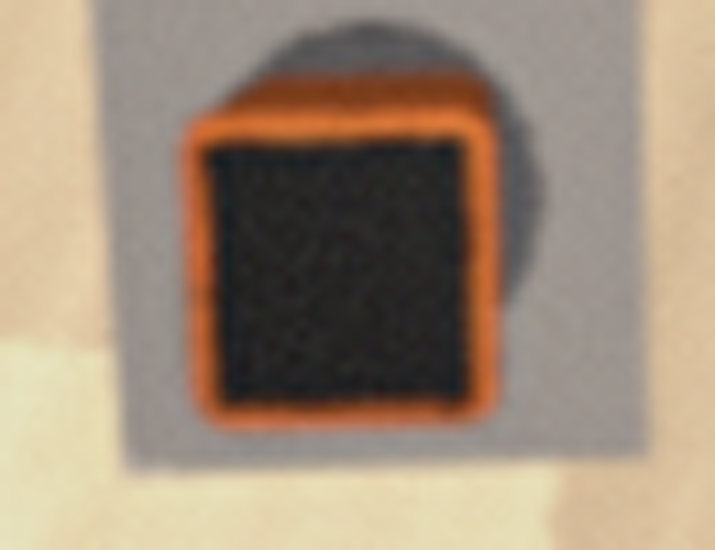

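```bash
python3 - <<'E'
from h import *
print(tool_delta([.4105,-.171,.101]))
E
```

```text
[-1.04394225 -5.53194484 16.99742248]
```

Emit:
send_rows --series '[{"delta_pos":[-0.5,-2.8,1],"turn":-1,"jaw":0.3},{"delta_pos":[-1.0,-5.5,3],"turn":-2,"jaw":0.3},{"delta_pos":[-1.0,-5.5,6],"turn":-2,"jaw":0.3},{"delta_pos":[-1.0,-5.5,9],"turn":-2,"jaw":0.3},{"delta_pos":[-1.0,-5.5,10],"turn":-2,"jaw":0.3},{"delta_pos":[-1.0,-5.5,10],"turn":-2,"jaw":0.3},{"delta_pos":[-1.0,-5.5,10],"turn":-2,"jaw":0.3}]'

```text
clock: 11.57
tool_pos: [0.4108, -0.1708, 0.1711]
eef_rot: [0.997, -0.074, -0.001, -0.0]
contact_force: [-0.6, -0.7, 0.3]
opening: 0.697
```

```bash
python3 - <<'E'
from h import *
s=r.get_state();p=vision.camera_params("wrist");im=vision.snapshot("wrist");cv2.imwrite("pics/w10.png",im)
e=R.from_quat(s["eef_rot"]).as_matrix();print(s["tool_pos"],np.degrees(np.arctan2(e[1,0],e[0,0])),s["opening"],s["contact_force"].round(1),s["clock"])
print(tool_delta([.4105,-.171,.101]))
print(w2px(p,[.4105,-.171,.145]))
E
```

```text
[ 0.41078741 -0.1708005   0.17106185] -8.478268456596656 0.6974828778347104 [-0.6 -0.7  0.3] 11.5667
[-0.0776088   0.02046666  7.07817263]
[322.42799439 242.13245301]
```

View pics/w10.png

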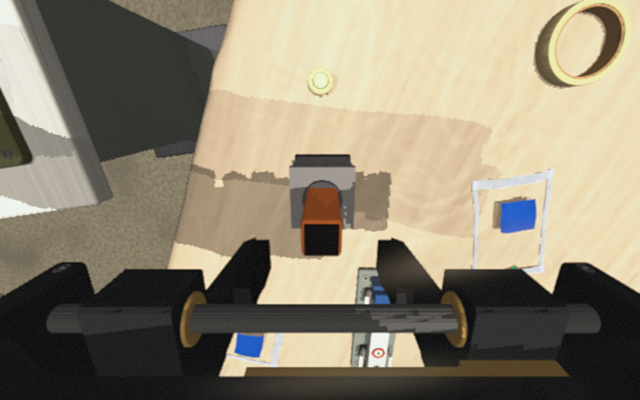

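Emit:
send_rows --series '[{"delta_pos":[0,-0.1,2],"turn":0,"jaw":0.3},{"delta_pos":[0,-0.1,4],"turn":0,"jaw":0.3},{"delta_pos":[0,-0.1,6],"turn":0,"jaw":0.3},{"delta_pos":[0,-0.1,7],"turn":0,"jaw":0.3},{"delta_pos":[0,-0.1,7],"turn":0,"jaw":0.3},{"delta_pos":[0,-0.1,7],"turn":0,"jaw":0.3}]'

```text
clock: 12.12
tool_pos: [0.4116, -0.1696, 0.1023]
eef_rot: [0.997, -0.074, 0.001, 0.0]
contact_force: [-0.1, -0.2, -0.1]
opening: 0.698
```

Emit:
send_rows --series '[{"delta_pos":[0,0,0],"turn":0,"jaw":0.5},{"delta_pos":[0,0,0],"turn":0,"jaw":0.6},{"delta_pos":[0,0,0],"turn":0,"jaw":0.7},{"delta_pos":[0,0,0],"turn":0,"jaw":0.8},{"delta_pos":[0,0,0],"turn":0,"jaw":0.85},{"delta_pos":[0,0,0],"turn":0,"jaw":0.85},{"delta_pos":[0,0,0],"turn":0,"jaw":0.85},{"delta_pos":[0,0,0],"turn":0,"jaw":0.85}]' --force 40

```text
clock: 12.78
tool_pos: [0.4108, -0.169, 0.1019]
eef_rot: [0.997, -0.073, -0.0, -0.0]
contact_force: [-1.6, -0.0, 5.5]
opening: 0.291
```

```bash
python3 - <<'E'
from h import *
s=r.get_state();p=vision.camera_params("wrist");im=vision.snapshot("wrist");cv2.imwrite("pics/w11.png",im)
e=R.from_quat(s["eef_rot"]).as_matrix();print(s["tool_pos"],e[:,2],np.degrees(np.arctan2(e[1,0],e[0,0])),s["opening"],s["contact_force"].round(1),s["clock"])
E
```

```text
[ 0.41079376 -0.16901143  0.10190245] [-3.50150634e-04  9.24322451e-05 -9.99999934e-01] -8.397129323667272 0.29101315405179246 [-1.6 -0.   5.5] 12.7833
```

View pics/w11.png

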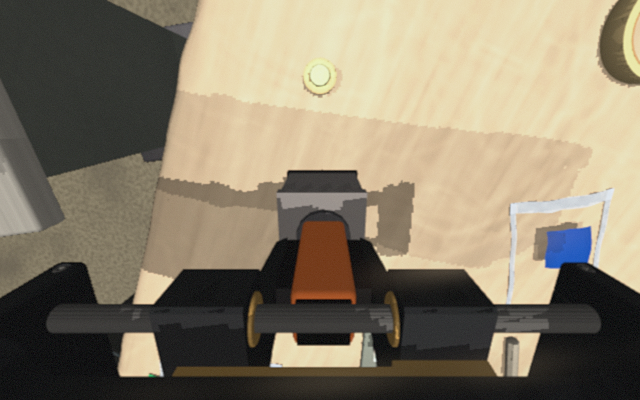

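Emit:
send_rows --series '[{"delta_pos":[0,0,-1],"turn":0,"jaw":0.85},{"delta_pos":[0,0,-3],"turn":0,"jaw":0.85},{"delta_pos":[0,0,-5],"turn":0,"jaw":0.85},{"delta_pos":[0,0,-7],"turn":0,"jaw":0.85},{"delta_pos":[0,0,-9],"turn":0,"jaw":0.85},{"delta_pos":[0,0,-10],"turn":0,"jaw":0.85},{"delta_pos":[0,0,-10],"turn":0,"jaw":0.85},{"delta_pos":[0,0,-10],"turn":0,"jaw":0.85}]'

```text
clock: 13.5
tool_pos: [0.4113, -0.169, 0.2017]
eef_rot: [0.997, -0.073, 0.0, 0.0]
contact_force: [0.1, 0.5, -1.4]
opening: 0.292
```

```bash
python3 - <<'E'
from h import *
s=r.get_state();p=vision.camera_params("wrist");im=vision.snapshot("wrist");cv2.imwrite("pics/w12.png",im)
e=R.from_quat(s["eef_rot"]).as_matrix();print(s["tool_pos"],e[:,2],np.degrees(np.arctan2(e[1,0],e[0,0])),s["opening"],s["contact_force"].round(1),s["clock"])
im=vision.snapshot("scene");cv2.imwrite("pics/s12.png",cv2.resize(im[100:300,260:520],None,fx=3,fy=3))
pt=s["tool_pos"]+e@[0,0,.0899]; ps=vision.camera_params("scene");print("pred tip scene",w2px(ps,pt))
for cam in("scene","wrist"):
  for d in nets.boxes_of(cam,"tip_point")[:2]: print(cam,d["score"],d["location"][1]*640,d["location"][0]*400)
print(w2px(vision.camera_params("wrist"),pt))
E
```

```text
[ 0.41128278 -0.16898814  0.20167378] [ 8.59879175e-04 -1.49118176e-04 -9.99999619e-01] -8.378309160279144 0.2916347031122219 [ 0.1  0.5 -1.4] 13.5
pred tip scene [373.48141863 219.61511079]
[324.14504464 207.52549319]
```

View pics/w12.png

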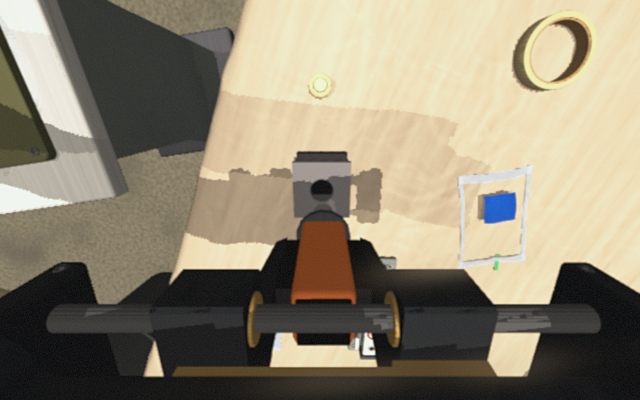

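View pics/s12.png

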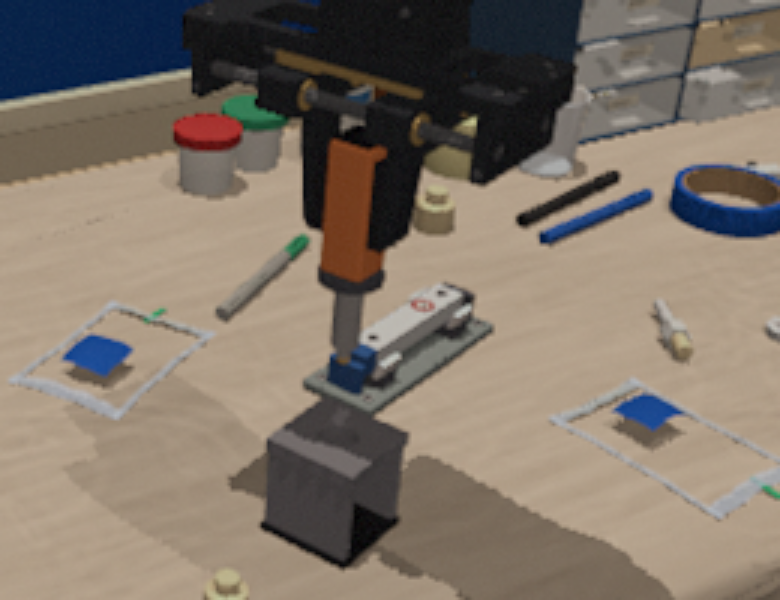

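```bash
python3 - <<'E'
from h import *
s=r.get_state();p=vision.camera_params("wrist");Rt=R.from_quat(s["eef_rot"])
for x,y,z in ((-.013,.013,-.0431),(.013,.013,-.0431),(-.013,-.013,-.0431),(.013,-.013,-.0431),(-.013,-.013,.0319),(.013,-.013,.0319),(0,-.018,.034)):
  print(x,y,z,w2px(p,s["tool_pos"]+Rt.apply([x,y,z])).round(1))
im=cv2.imread("pics/w12.png");cv2.imwrite("pics/w12c.png",cv2.resize(im[170:380,250:400],None,fx=3.5,fy=2.8,interpolation=cv2.INTER_CUBIC))
print(tool_delta([.4463,-.3868,.20],s))
E
```

```text
-0.013 0.013 -0.0431 [291.4 346.3]
0.013 0.013 -0.0431 [353.7 346.3]
-0.013 -0.013 -0.0431 [289.  293.9]
0.013 -0.013 -0.0431 [355.9 293.9]
-0.013 -0.013 0.0319 [302.4 219.2]
0.013 -0.013 0.0319 [343.1 219.2]
0 -0.018 0.034 [322.8 210.7]
[ 6.71824414 21.04858253  0.05134957]
```

View pics/w12c.png

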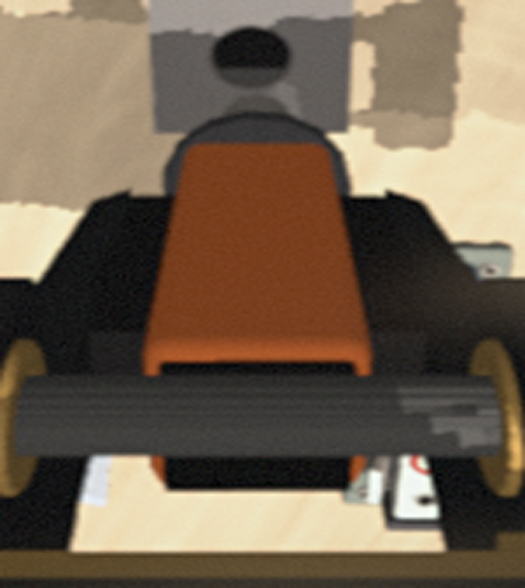

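Emit:
send_rows --series '[{"delta_pos":[1,3,0],"turn":0,"jaw":0.85},{"delta_pos":[2,6.5,0],"turn":0,"jaw":0.85},{"delta_pos":[3.3,10,0],"turn":0,"jaw":0.85},{"delta_pos":[4.5,14,0],"turn":0,"jaw":0.85},{"delta_pos":[5.7,18,0],"turn":0,"jaw":0.85},{"delta_pos":[6.7,21,0],"turn":0,"jaw":0.85},{"delta_pos":[6.7,21,0],"turn":0,"jaw":0.85},{"delta_pos":[6.7,21,0],"turn":0,"jaw":0.85}]'

```text
clock: 14.37
tool_pos: [0.4456, -0.3884, 0.2002]
eef_rot: [0.997, -0.075, -0.001, -0.0]
contact_force: [-0.8, 1.3, -2.1]
opening: 0.293
```

Emit:
send_rows --series '[{"delta_pos":[0,0,2],"turn":0,"jaw":0.85},{"delta_pos":[0,0,4],"turn":0,"jaw":0.85},{"delta_pos":[0,0,5.5],"turn":0,"jaw":0.85},{"delta_pos":[0,0,6.3],"turn":0,"jaw":0.85},{"delta_pos":[0,0,6.3],"turn":0,"jaw":0.85},{"delta_pos":[0,0,6.3],"turn":0,"jaw":0.85}]'

```text
clock: 14.87
tool_pos: [0.4468, -0.3854, 0.1384]
eef_rot: [0.997, -0.073, -0.0, -0.001]
contact_force: [0.4, -0.5, -1.0]
opening: 0.29
```

```bash
python3 - <<'E'
from h import *
s=r.get_state();p=vision.camera_params("wrist");im=vision.snapshot("wrist");cv2.imwrite("pics/w13.png",im)
e=R.from_quat(s["eef_rot"]).as_matrix();print(s["tool_pos"],e[:,2],s["opening"],s["contact_force"].round(1),s["clock"])
pt=s["tool_pos"]+e@[0,0,.0899];print("tip",pt,tool_delta([.4463,-.3868,.1239],s))
for cam in("scene","top"):
  im=vision.snapshot(cam);P=vision.camera_params(cam);t=w2px(P,pt);sp=w2px(P,[.4463,-.3868,.034]);print(cam,t,sp)
  u,v=int(t[0]),int(t[1]);cv2.imwrite(f"pics/{cam}13.png",cv2.resize(im[v-45:v+45,u-60:u+60],None,fx=6,fy=6,interpolation=cv2.INTER_CUBIC));print(u-60,v-45)
E
```

```text
[ 0.44678907 -0.38542822  0.13844341] [-8.08182926e-04  1.30046411e-03 -9.99998828e-01] 0.2897443698376716 [ 0.4 -0.5 -1. ] 14.8667
tip [ 0.44671642 -0.38531131  0.04854352] [-0.02708851  0.14451552  1.4542007 ]
scene [400.67595216 195.05727338] [400.40252985 200.95844508]
340 150
top [392.06137975 228.38970253] [391.42385924 229.08979412]
332 183
```

View pics/w13.png

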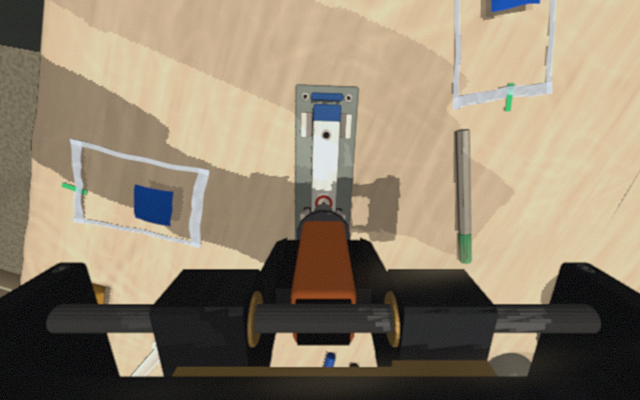

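View pics/scene13.png

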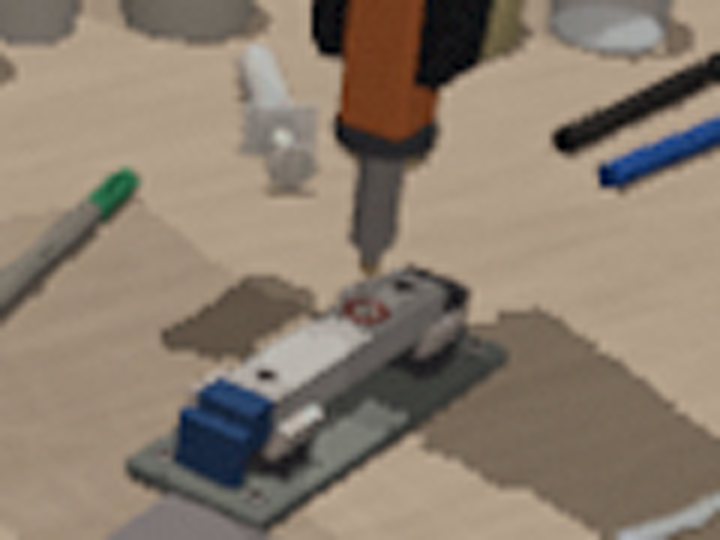

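View pics/top13.png

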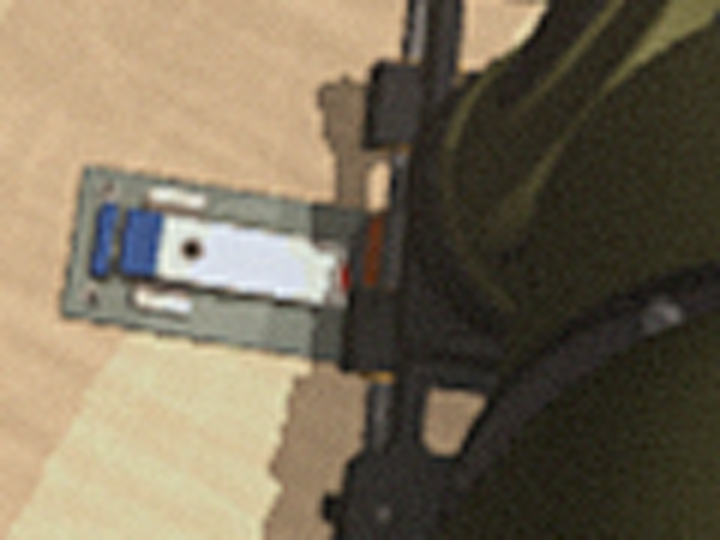

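```bash
python3 - <<'E'
from h import *
s=r.get_state();p=vision.camera_params("wrist");im=vision.snapshot("wrist");sc=vision.snapshot("scene")
print(s["tool_pos"])
cv2.imwrite("pics/w14.png",cv2.resize(im[180:250,280:370],None,fx=7,fy=7,interpolation=cv2.INTER_CUBIC))
cv2.imwrite("pics/s14.png",cv2.resize(sc[180:215,380:425],None,fx=16,fy=16,interpolation=cv2.INTER_CUBIC))
# ring by red mask in scene
b=sc.astype(int);m=(b[:,:,2]-np.maximum(b[:,:,0],b[:,:,1]))>25
m[:196]=0;m[210:]=0;m[:,:385]=0;m[:,420:]=0
c=np.argwhere(m)[:,::-1].astype(np.float32);print(len(c),c.mean(0));
(u,v),q,a=cv2.fitEllipse(cv2.convexHull(c));P=vision.camera_params("scene");print(u,v,q,px2w(P,u,v,.034))
E
```

```text
[ 0.44735709 -0.38667556  0.13967304]
15 [400.46667 201.6    ]
400.460205078125 201.4368896484375 (3.427295207977295, 7.3185906410217285) [ 0.4453996 -0.3849598  0.034    ]
```

View pics/w14.png

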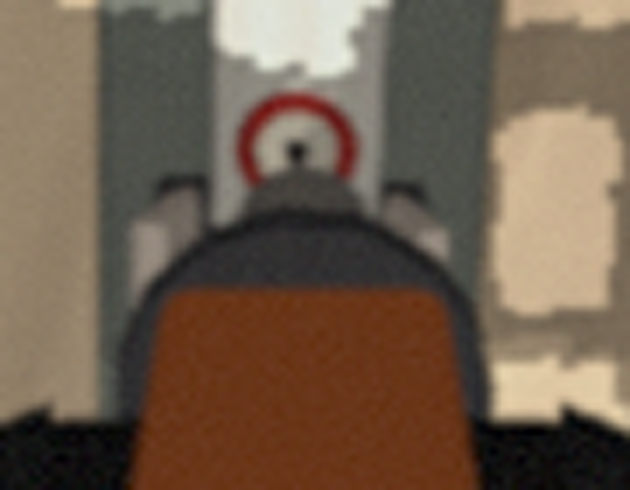

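View pics/s14.png

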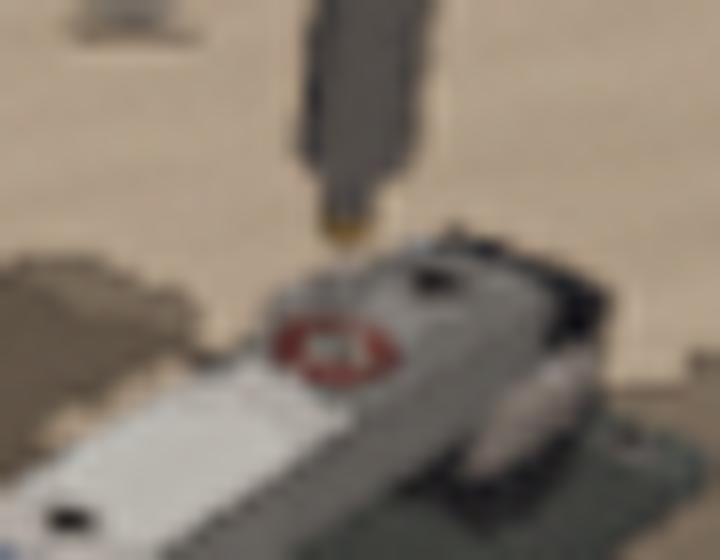

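```bash
python3 - <<'E'
from h import *
for i in range(2):
  s=r.get_state();p=vision.camera_params("wrist");im=vision.snapshot("wrist")
  print(s["clock"],s["tool_pos"].round(4))
  b=im.astype(int);m=(b[:,:,2]-np.maximum(b[:,:,0],b[:,:,1]))>40
  m[:185]=0;m[212:]=0;m[:,:305]=0;m[:,340:]=0
  g=255-cv2.cvtColor(im,cv2.COLOR_BGR2GRAY)
  dot=g[198:205,318:327].astype(float)-150;dot[dot<0]=0
  yy,xx=np.mgrid[198:205,318:327];u,v=(dot*xx).sum()/dot.sum(),(dot*yy).sum()/dot.sum()
  w=px2w(p,u,v,.034);print("dot",u,v,w)
  Rt=R.from_quat(s["eef_rot"]);pt=s["tool_pos"]+Rt.apply([0,0,.0899])
  print("tip",pt,"shift tool cm",Rt.inv().apply(w-pt)*100)
  P=vision.camera_params("scene")
  sp=px2w(P,400.55,201.4,.034); tp=px2w(P,401.1,194.7,pt[2]); print("scene spot",sp,"tip",tp,"shift",Rt.inv().apply(sp-tp)*100)
E
```

```text
15.1167 [ 0.4472 -0.3868  0.1396]
dot 322.58012170385393 202.24543610547667 [ 0.44684911 -0.3880637   0.034     ]
tip [ 0.44728869 -0.38690256  0.04968077] shift tool cm [-0.02881044  0.12015839  1.56812355]
scene spot [ 0.44530367 -0.38520954  0.034     ] tip [ 0.44586546 -0.38521593  0.04968077] shift [-0.05793284  0.00643891  1.56799995]
15.1667 [ 0.4471 -0.3868  0.1394]
dot 322.6171875 202.19140625 [ 0.44677154 -0.38794096  0.034     ]
tip [ 0.44716758 -0.38683529  0.04954149] shift tool cm [-0.02490856  0.11426933  1.55418608]
scene spot [ 0.44530367 -0.38520954  0.034     ] tip [ 0.44595336 -0.38546428  0.04954149] shift [-0.0698577  -0.01661239  1.55405683]
```

Emit:
send_rows --series '[{"delta_pos":[-0.05,0.04,0.5],"turn":0,"jaw":0.85},{"delta_pos":[-0.05,0.04,1.0],"turn":0,"jaw":0.85},{"delta_pos":[-0.05,0.04,1.2],"turn":0,"jaw":0.85},{"delta_pos":[-0.05,0.04,1.2],"turn":0,"jaw":0.85},{"delta_pos":[-0.05,0.04,1.2],"turn":0,"jaw":0.85},{"delta_pos":[-0.05,0.04,1.2],"turn":0,"jaw":0.85},{"delta_pos":[-0.05,0.04,1.2],"turn":0,"jaw":0.85},{"delta_pos":[-0.05,0.04,1.2],"turn":0,"jaw":0.85}]'

```text
clock: 15.88
tool_pos: [0.4463, -0.387, 0.1268]
eef_rot: [0.997, -0.073, 0.0, 0.0]
contact_force: [0.2, 0.0, -1.8]
opening: 0.293
```

```bash
cat > chk.py <<'E'
from h import *
import sys
F=[]
for i in range(4):
  s=r.get_state();F.append(np.r_[s["contact_force"],s["tool_pos"]*1000]);sc=vision.snapshot("scene")
print(s["clock"],np.mean(F,0).round(2),np.std(F,0).round(2))
cv2.imwrite(f"pics/{sys.argv[1]}.png",cv2.resize(sc[170:215,370:430],None,fx=12,fy=12,interpolation=cv2.INTER_CUBIC))
E
python3 chk.py c1
```

```text
16.0333 [-3.2000e-01  2.7000e-01 -1.6900e+00  4.4627e+02 -3.8692e+02  1.2680e+02] [0.34 0.2  0.34 0.01 0.03 0.01]
```

View pics/c1.png

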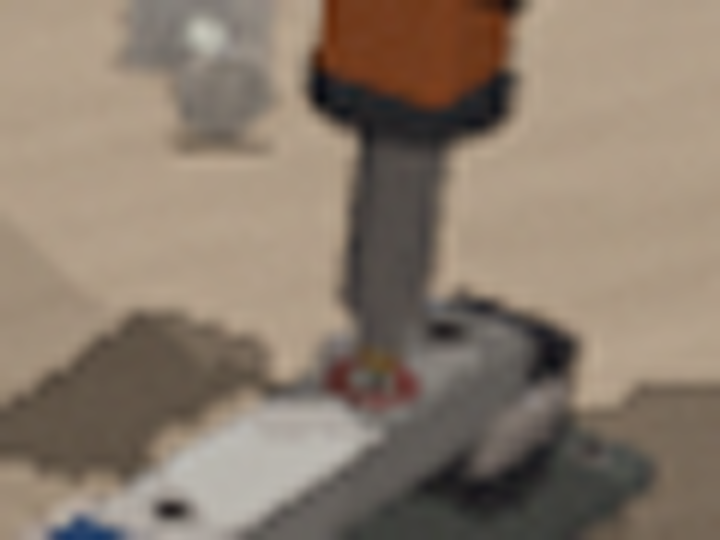

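Emit:
send_rows --series '[{"delta_pos":[0,0,0.1],"turn":0,"jaw":0.85},{"delta_pos":[0,0,0.2],"turn":0,"jaw":0.85},{"delta_pos":[0,0,0.3],"turn":0,"jaw":0.85},{"delta_pos":[0,0,0.4],"turn":0,"jaw":0.85},{"delta_pos":[0,0,0.4],"turn":0,"jaw":0.85},{"delta_pos":[0,0,0.4],"turn":0,"jaw":0.85},{"delta_pos":[0,0,0.4],"turn":0,"jaw":0.85}]'

```text
clock: 16.67
tool_pos: [0.4462, -0.3869, 0.1228]
eef_rot: [0.997, -0.073, 0.0, 0.0]
contact_force: [-0.8, 0.5, 1.3]
opening: 0.284
```

```bash
python3 chk.py c2
```

```text
16.8167 [-4.2000e-01  2.6000e-01  8.5000e-01  4.4620e+02 -3.8691e+02  1.2281e+02] [0.61 0.77 0.25 0.01 0.01 0.02]
```

Emit:
send_rows --series '[{"delta_pos":[0,0,0.1],"turn":0,"jaw":0.85},{"delta_pos":[0,0,0.2],"turn":0,"jaw":0.85},{"delta_pos":[0,0,0.2],"turn":0,"jaw":0.85},{"delta_pos":[0,0,0.2],"turn":0,"jaw":0.85},{"delta_pos":[0,0,0.2],"turn":0,"jaw":0.85}]'

```text
clock: 17.28
tool_pos: [0.4462, -0.3869, 0.1207]
eef_rot: [0.997, -0.073, 0.0, -0.0]
contact_force: [0.6, 0.9, 1.2]
opening: 0.294
```

```bash
python3 chk.py c3
```

```text
17.4333 [-1.4000e-01  4.9000e-01  1.5600e+00  4.4621e+02 -3.8691e+02  1.2073e+02] [0.64 0.23 0.27 0.01 0.02 0.01]
```

Emit:
send_rows --series '[{"delta_pos":[0,0,0.1],"turn":0,"jaw":0.85},{"delta_pos":[0,0,0.2],"turn":0,"jaw":0.85},{"delta_pos":[0,0,0.2],"turn":0,"jaw":0.85},{"delta_pos":[0,0,0.2],"turn":0,"jaw":0.85},{"delta_pos":[0,0,0.2],"turn":0,"jaw":0.85},{"delta_pos":[0,0,0.2],"turn":0,"jaw":0.85}]'

```text
clock: 17.98
tool_pos: [0.4462, -0.3869, 0.1187]
eef_rot: [0.997, -0.073, 0.0, -0.0]
contact_force: [-0.7, 0.4, 2.5]
opening: 0.292
```

```bash
python3 chk.py c4; python3 - <<'E'
from h import *
F=[]
for i in range(6):
  s=r.get_state();F.append(s["contact_force"]);im=vision.snapshot("wrist")
print(np.mean(F,0),s["tool_pos"],R.from_quat(s["eef_rot"]).as_matrix()[:,2])
cv2.imwrite("pics/w15.png",cv2.resize(im[60:360,200:450],None,fx=2,fy=2,interpolation=cv2.INTER_CUBIC))
E
```

```text
18.1333 [-6.0000e-01  1.8000e-01  2.6700e+00  4.4620e+02 -3.8690e+02  1.1872e+02] [0.38 0.56 0.26 0.02 0.01 0.01]
[-0.76089904 -0.08960549  2.47169675] [ 0.44621655 -0.38688802  0.11870409] [ 1.13450684e-04  4.92402037e-06 -9.99999994e-01]
```

View pics/c4.png

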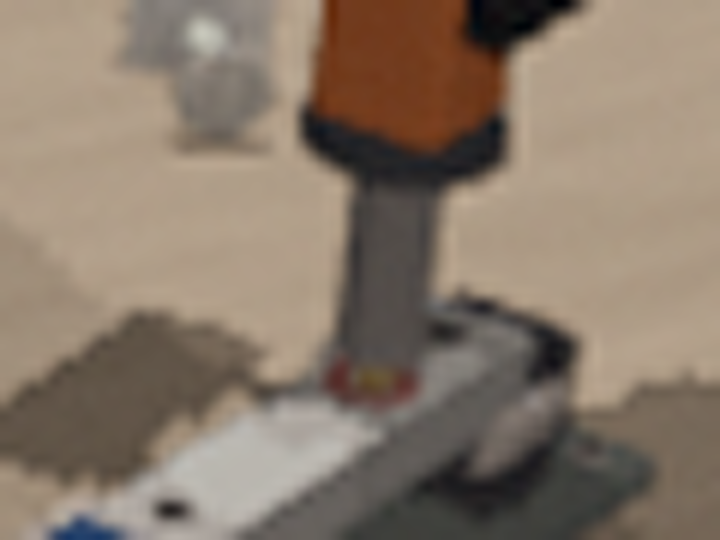

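View pics/w15.png

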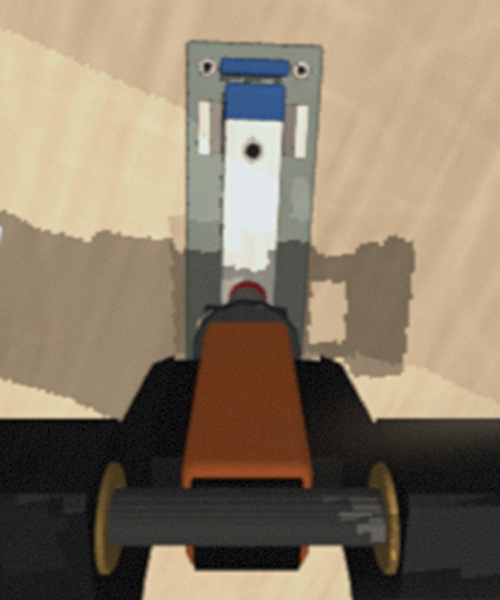

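```bash
python3 - <<'E'
from h import *
s=r.get_state();print(s["clock"],s["contact_force"],abs(s["qd"]).max());print(order.finish_job())
E
```

```text
18.4833 [-0.23630327  0.66977656  2.53029924] 0.0016166217378987741
the job is handed in; nothing more can be done
None
```

I seated the seal bar in the nest and let go of it, then pressed the gauge onto the red-ringed spot. I handed the job in at 18.5 s with the gauge still held there; no verdict was reported.

- **Bar:** it lies flat in the nest, blue end toward the blue stop, about 2–3 mm short of touching it. I chose to leave that gap. It still looked seated in the last pictures.
- **Tip depth:** the spring force rose about 4.2–4.3 N over the hanging baseline, which means roughly 4.5 mm in. The height reading gives about 5.2 mm. Both are close to half-way, and the tip was never near the end of its travel.
- **Tip position:** in the scene camera the tip sits inside the red ring. Just before contact, the wrist camera put the spot about 1 mm further along the bar, toward its plain end, than the scene camera did. I aimed between the two.
- **Steadiness:** the gauge was upright and the arm was still at hand-in. I took care not to touch the other things on the table, but did not check each one's position afterward.

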